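# Index the leaning sample carousel and weigh the jar

## Robot

A 6-joint arm with a two-finger parallel gripper is mounted at the origin on the work surface. World frame = base frame: x ahead of the robot, y to its left, z up, the work surface at z = 0. Lengths are in m, angles in rad, forces in N, time in s.
With the tool pointing down it reaches from about 0.25 to 0.8 m from the base axis. Payload 8.5 kg.
Tool frame: the origin (TCP) lies at the very end of the fingers, on their centre line; the grasp point (between the pads) lies 19 mm behind it (ctrl.pinch_z is the distance from the TCP to the grasp point, in m); z points along the fingers, y is the line along which they close (so a half turn about z gives the same grasp; the last joint's range is limited). The gripper opens to 85 mm and grips with 20 to 120 N. Pads are 22 mm wide; open, the fingers measure 114 mm over their backs; the gripper's body (76 mm by 85 mm) begins 54 mm behind the grasp point. The pads swing forward as they close: fully open they stand 13 mm farther back than shut.
Start: joints at [1.112, 0.238, -0.013, 1.319, 0, 1.571], TCP at [0.232, 0.471, 0.231] pointing down, gripper open.
Joint ranges: [-2.66, 2.66], [-1.03, 1.9], [-1.14, 1.46], [-1.82, 2.27], [-1.45, 1.34], [-3.14, 3.14]. Speed limits (rad/s): [2.22, 2.22, 2.79, 3.14, 3.14, 3.14].

## Interface

Orientations are given as [roll, pitch, yaw] about the fixed x, y, z axes, in that order (R = Rz(yaw) Ry(pitch) Rx(roll)).
In Python, from plant import ctrl gives the robot as it stands. The module is installed in compiled form; this text tells all that it offers.
- The arm moves only by the tool arm_command, never from a script. Its argument "moves" is one flat list of numbers, 7 for each row, row after row: the shift along the tool's x, y, z in mm, then the turn, a rotation vector about the tool's x, y, z in rad, then the closure in counts, from 0 (fully open) to 255 (shut). A call has 1 to 12 rows; each row is the pose to reach, as a shift and turn from the pose commanded when the call began, along the tool's axes at that moment; what a row does not reach only later rows make up. A row lasts 1/8 s, in which the tool goes at most 62.5 mm and 10.7 degrees, less where a joint would pass 70% of its speed; a pose out of reach is approached as far as the arm can. A call with a gripper value outside its range is refused whole. The fingers move at their own pace and stop on an object; "squeeze" is the grip in N (left out, the last holds). Time passes only in rows, so rows that repeat a pose let the fingers close. It gives the time, the measured TCP pose, the force, the opening and the grip force at its end, in the units of the state.
- ctrl.get_state(): the state, without advancing time (a new reading comes with each control period).
- ctrl.camera(name): name is "scene" or "top" or "wrist"; returns a dict with "pixels" (420x560x3 uint8, blue, green, red), "K" (3x3 intrinsics, pixels), "rvec" (rotation vector, rad) and "tvec" (3), from world to camera coordinates, as OpenCV has them. Camera axes: x right, y down, z forward; pixel columns grow to the right and rows downward; lengths in m; the calibration is good to about 2 mm. A picture is of the moment at which its call begins. There is no depth.
- ctrl.finish_job(): hands the job in; it is judged then, once.
The state is a dict: "clock": time; "q": joint angles; "joint_vel": joint speeds; "tau": joint torques, N m; "position": TCP position; "tool_rot": TCP orientation; "contact_force": force on the tool from outside, world axes, zero at the start; "wrist_torque": the same for the moment, N m; "width": finger opening in m; "grip_force": force on a finger pad.
Only numpy, scipy, OpenCV 4.12 (cv2) and the standard library are available. Lean on these libraries where they do the work, as an engineer would, in place of code of your own. Each camera call takes 0.05 s, during which the arm holds its last target. There are 200 camera calls.

## Task

Turn the leaning sample carousel (the black bar on its hub is its handle) until the amber sample jar has clicked into place at the steel pointer on the low front edge. Then lift the jar out and set it down upright, without dropping it, on the middle of the balance's round pan. The lidded metal dish must stay in its cradle, the carousel must stay clicked in place there, and the tin, the tall bottle and the pen pot must be left standing where they are.

Things in the scene. Friction and masses are not known exactly. Their poses are not given: they have to be found in the camera images.
- carousel: white foot (250 x 200 x 22 mm) of the sample carousel, fixed; origin on the bench right below the turntable's centre. Its -x side is the low front, where a small steel pointer stands just outside the rim. The turntable (aluminium disc, radius 135 mm, centre of its upper face 115 mm above this origin) leans 30 degrees towards -x: axis (-0.5, 0, 0.866) in this frame.
- table_top (a joint): turntable angle (rad), counter-clockwise positive looking down on its upper face; turns many turns either way. It starts at 0, in a detent with an empty cradle at the pointer. A sprung detent pulls it to each multiple of 1.2566 rad (72 degrees) and holds it there; leaving one takes about 0.2 N m. One step brings the cradle to the left or right of the pointer in front of it.
- hub_bar (a point): grip point in the middle of the black bar on the turntable's hub, on the turning axis, 60 mm above the disc. z is the turning axis, pointing up and out of the disc; the bar is 68 mm long along this point's x, 14 mm thick along y, and reaches from 41 to 75 mm above the disc. The point turns with the turntable.
- cradle_left (a point): floor centre of the cradle next to the pointer on the carousel's +y side at the start, 6 mm above the disc; z along the turntable's axis; turns with it. Five grey cradles (37 mm outer radius, 22 mm tall; wells 32 mm radius, 16 mm deep) stand 72 degrees apart, centres 92 mm from the axis. The two far ones hold clamped slim vials (17 mm radius, tops 87 mm above the disc).
- cradle_right (a point): the same for the cradle next to the pointer on the carousel's -y side at the start. The jar is in one of these two cradles and the dish in the other.
- load_point (a point): where the floor centre of the jar's cradle must come: fixed on the carousel at its low front by the pointer.
- jar: the loose sample jar, amber glass with paper band and black cap: 56 mm diameter, 75 mm tall (cap 53 mm diameter, the top 17 mm), about 0.18 kg. Origin at the centre of its underside, z up through the cap. It stands loosely in a cradle, leaning with it, up to 4 mm off the cradle's centre.
- dish: bystander riding on the carousel: low round metal dish with lid and small lid knob, 56 mm diameter, 35 mm tall (46 mm with the knob), loose in its cradle; origin at the centre of its underside.
- balance: white bench balance, fixed: 230 x 190 mm, 64 mm tall, origin on the bench under the middle of its body, front (display) towards -x, reaching 150 mm in front of the origin.
- pan (a point): centre of the upper face of the balance's round steel pan: 65 mm radius, 80 mm above the bench, rigid.
- tin: bystander: metal tin, 72 mm diameter, 105 mm tall, loose; origin at the centre of its underside.
- tall_bottle: bystander: amber bottle, 62 mm diameter, 150 mm tall, loose; origin at the centre of its underside.
- pen_pot: bystander: black pot of pens, 80 mm diameter, 100 mm tall (pens to 160 mm), loose; origin at the centre of its underside.
There are look-alikes about, which are no part of the job. Leave any pink or yellow look-alike of the jar alone.

How it is judged:
By the outcome, as a careful person would: the job done as asked, in the order asked, and still so for the second after the job is handed in, with the robot touching nothing.
It also fails if it takes over 58 s, if anything falls off the work surface, if the arm or the gripper's body presses on something with over 40 N, if the wrist force passes 120 N, or if a joint passes its speed limit or range.

## Working session

There is one attempt and no reset: what is moved stays moved. The work goes in short steps, Python scripts to look and compute and a tool call to move; the robot and the scene stay as the last step left them, time stands still between calls to the robot, and variables do not carry over. Pictures are saved under pics/ and viewed, at most 10 in all, crops included, and the job is handed in when it is done.

Besides the shell and the picture viewer there is one more tool, called after ">>>" as a command line: name --argument value ..., lists and objects as JSON in quotes. arm_command: Moves the arm, as the interface text tells. Its arguments: {"type":"object","properties":{"moves":{"type":"array","items":{"type":"number"}},"squeeze":{"type":"number"}},"required":["moves"]}

```bash
mkdir -p pics
cat > h.py <<'E'
import numpy as np, cv2
from scipy.spatial.transform import Rotation as R
from plant import ctrl
def grab(n,f=None):
    c=ctrl.camera(n)
    if f: cv2.imwrite('pics/'+f,c['pixels']); np.savez('pics/'+f+'.npz',**c)
    return c
def load(f): return dict(np.load('pics/'+f+'.npz'))
def ray(c,u,v):
    M=cv2.Rodrigues(np.array(c['rvec'],float))[0]; t=np.array(c['tvec'],float).ravel()
    d=M.T@np.linalg.inv(c['K'])@np.array([u,v,1.]); return -M.T@t, d/np.linalg.norm(d)
def onz(c,u,v,z):
    o,d=ray(c,u,v); return o+d*(z-o[2])/d[2]
def proj(c,P): return cv2.projectPoints(np.array(P,float).reshape(-1,3),np.array(c['rvec'],float),np.array(c['tvec'],float),np.array(c['K'],float),None)[0].reshape(-1,2)
E
python3 - <<'E'
from h import *
np.set_printoptions(precision=4,suppress=True)
a=grab('scene','s0.png');b=grab('top','t0.png')
for c in(a,b): o,d=ray(c,280,210); print(o,d,c['K'][0,0])
s=ctrl.get_state();print(s['clock'],s['position'],s['tool_rot'],s['width'],ctrl.pinch_z)
E
```

```text
[1.1563 0.4279 0.759 ] [-0.6104 -0.4183 -0.6726] 409.86486751525484
[0.4971 0.0481 1.1178] [ 0.081   0.0124 -0.9966] 393.59692830189664
0.1 [0.2323 0.4704 0.2308] [-3.1404 -0.      2.6828] 0.08526401204954108 0.0187
```

View pics/s0.png

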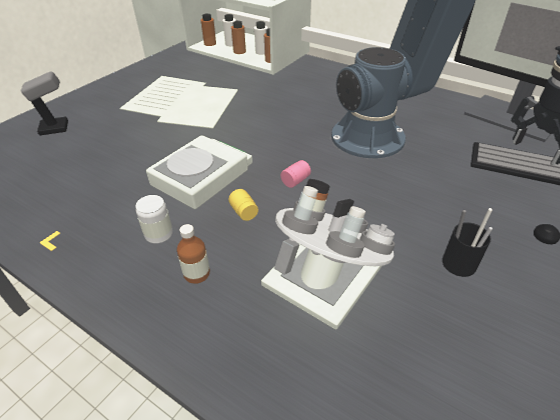

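View pics/t0.png

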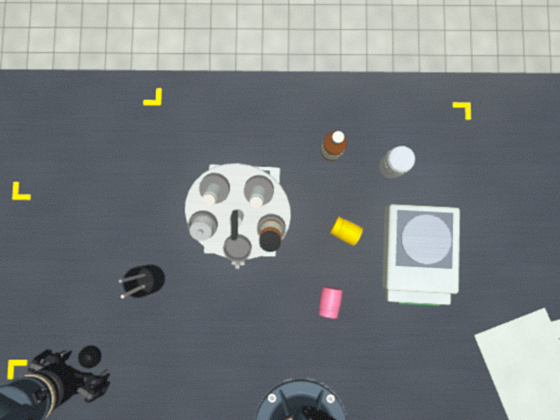

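The top view shows the jar candidates. The amber jar with the black cap, in the carousel's -y cradle, is at (270,235). Look-alikes are pink lying at (330,303), yellow lying at (347,231), the tall amber bottle at (335,145) and the shelf bottles, which appear only in the scene view. By the description I choose (270,235). The dish is at (203,224), the empty cradle and pointer at (238,265), the pan at (427,238), the tin at (398,161) and the pen pot at (143,282). I'll check the choice in a close crop.

Run:
```python
from h import *
np.set_printoptions(precision=4,suppress=True)
t=load('t0.png');s=load('s0.png')
a=cv2.resize(t['pixels'][150:280,170:310],None,fx=4,fy=4,interpolation=cv2.INTER_CUBIC)
cv2.imwrite('pics/ct.png',a)
b=cv2.resize(s['pixels'][170:325,255:405],None,fx=3.8,fy=3.8,interpolation=cv2.INTER_CUBIC)
cv2.imwrite('pics/cs.png',b)
# pan
g=cv2.cvtColor(t['pixels'],cv2.COLOR_BGR2HSV)
print(g[238,427],g[200,395+60],g[215,235],g[238,400])
```

```text
[105  23 222] [109  34 105] [98 14 72] [105  29 160]
```

View pics/ct.png

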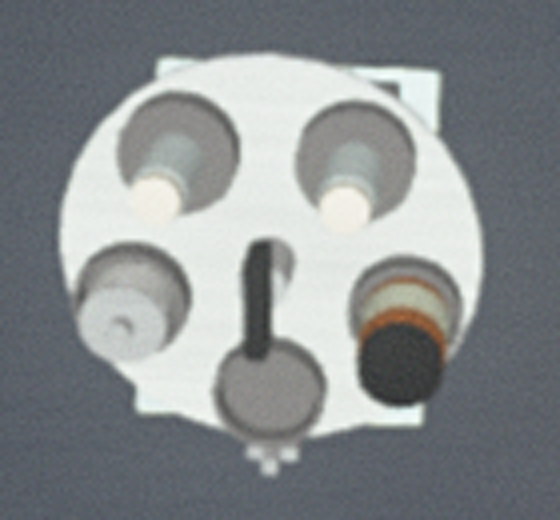

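View pics/cs.png

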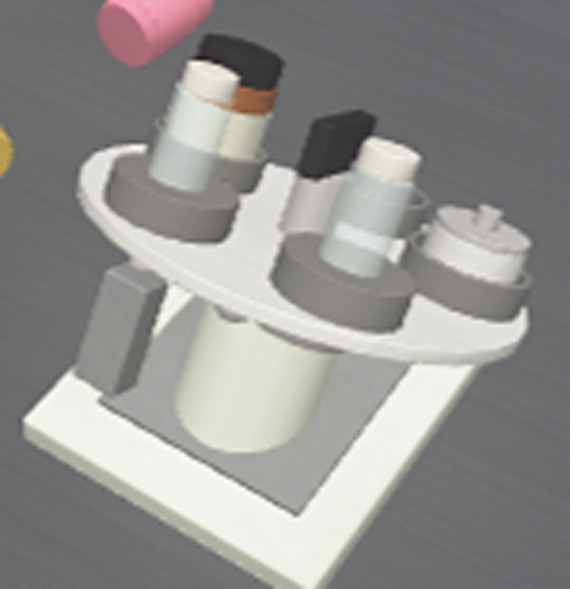

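The crop confirms it: black cap over amber glass and a paper band at crop (400,360), top-image pixel (270,240), in cradle_right. So the turntable must go -72 degrees. Next I solve the poses.

```bash
cat >> h.py <<'E'
TILT=np.radians(30)
def carT(x,y,yaw):  # disc frame: origin disc centre, z axis; X,Y at angle 0
    Rc=R.from_euler('z',yaw).as_matrix()
    Rd=Rc@R.from_euler('y',-TILT).as_matrix()
    return np.array([x,y,.115]),Rd
def dp(p,r,ang,h):
    o,Rd=carT(*p);a=np.radians(ang);return o+Rd@np.array([r*np.cos(a),r*np.sin(a),h])
E
python3 - <<'E'
from h import *
from scipy.optimize import least_squares
np.set_printoptions(precision=4,suppress=True)
t=load('t0.png');s=load('s0.png')
T=lambda u,v:np.array([170+(u+.5)/4-.5,150+(v+.5)/4-.5])
S=lambda u,v:np.array([255+(u+.5)/3.8-.5,170+(v+.5)/3.8-.5])
F=[(t,T(345,206),92,-36,.087),(t,T(155,197),92,36,.087),(s,S(212,76),92,-36,.087),(s,S(389,153),92,36,.087),
(t,T(270,389),92,180,.022),(t,T(179,153),92,36,.022),(t,T(355,158),92,-36,.022)]
f=lambda p:np.concatenate([proj(c,dp(p,r/1e3,a,h))[0]-m for c,m,r,a,h in F])
r=least_squares(f,[.6,.05,0],loss='soft_l1');print(r.x,np.degrees(r.x[2]));print(f(r.x).reshape(-1,2))
p=r.x;np.save('p.npy',p)
# checks by ellipse extents of the disc and bar
g=cv2.cvtColor(t['pixels'],cv2.COLOR_BGR2HSV)
E=proj(t,[dp(p,.135,a,0) for a in range(0,360,3)]);print('disc pred crop ext',(E.min(0)-[170,150])*4,(E.max(0)-[170,150])*4)
for h in(.041,.075):print('bar ends',[(proj(t,dp(p,.034,a,h))[0]-[170,150])*4 for a in(0,180)])
# jar cap: dark blob both views
def blob(c,x0,x1,y0,y1,lo,hi):
    m=cv2.inRange(cv2.cvtColor(c['pixels'],cv2.COLOR_BGR2HSV)[y0:y1,x0:x1],lo,hi)
    cs=max(cv2.findContours(m,0,1)[0],key=cv2.contourArea);e=cv2.fitEllipse(cs);return np.array(e[0])+[x0,y0],e[1],cv2.contourArea(cs)
b=blob(t,255,285,222,258,(0,0,0),(179,255,75));print('cap',b)
jt=dp(p,.092,-108,.081);print('cap pred',proj(t,jt),jt)
print('cap at h',onz(t,*b[0],jt[2]-.003))
b=blob(t,385,465,200,270,(0,0,190),(179,255,255));print('pan?',b,onz(t,*b[0],.08))
for r_ in(.065,):
  P=onz(t,*b[0],.08);print('pan rad px',np.ptp(proj(t,[P+[r_*np.cos(a),r_*np.sin(a),0] for a in np.linspace(0,6.28,60)]),axis=0))
ctl=onz(t,427,238,.08);print(ctl)
E
```

```text
[ 0.571   0.1688 -0.0347] -1.986689499751583
[[ 0.1493 -0.4044]
 [ 0.2203 -0.2201]
 [-0.6518  0.1457]
 [ 0.1282  0.4959]
 [-0.0917  1.1303]
 [-0.5108  0.0216]
 [-0.0011  0.6998]]
disc pred crop ext [59.6134 48.3364] [481.9975 430.3414]
bar ends [array([261.2187, 229.0532]), array([262.8887, 327.6653])]
bar ends [array([253.3807, 253.4704]), array([255.3426, 354.5261])]
cap (array([269.7939, 240.7805]), (18.841196060180664, 19.82656478881836), 290.5)
cap pred [[269.8521 239.4562]] [0.5029 0.0836 0.1709]
cap at h [0.4998 0.0838 0.1679]
pan? (array([423.0426, 237.9957]), (73.64916229248047, 81.86965942382812), 4326.5) [ 0.5111 -0.3152  0.08  ]
pan rad px [49.5987 49.6303]
[ 0.5112 -0.3256  0.08  ]
```

```bash
cat >> h.py <<'E'
def goal(P,Rg):
    s=ctrl.get_state();Rt=R.from_euler('xyz',s['tool_rot']).as_matrix()
    d=Rt.T@(np.array(P)-s['position'])*1e3; rv=R.from_matrix(Rt.T@Rg).as_rotvec()
    print('move mm',d.round(1),'rv',rv.round(4),'deg',np.degrees(np.linalg.norm(rv)).round(1))
def toolR(p,turn=0):   # tool z = -axis, y = carousel y, turned about tool z
    _,Rd=carT(*p); z=-Rd[:,2]; y=Rd[:,1]; return np.column_stack([np.cross(y,z),y,z])@R.from_euler('z',turn).as_matrix()
E
python3 - <<'E'
from h import *
np.set_printoptions(precision=4,suppress=True)
p=np.load('p.npy');t=load('t0.png')
goal(dp(p,0,0,.135),toolR(p));goal(dp(p,0,0,.046),toolR(p))
g=cv2.GaussianBlur(cv2.cvtColor(t['pixels'],cv2.COLOR_BGR2GRAY),(3,3),0)[190:300,380:470]
c=cv2.HoughCircles(g,cv2.HOUGH_GRADIENT,1,50,param1=60,param2=12,minRadius=22,maxRadius=28)[0]
for q in c: print('pan',q+[380,190,0],onz(t,q[0]+380,q[1]+190,.08))
print('penpot',onz(t,145,280,.1))
E
```

```text
move mm [-375.8 -148.2   -1. ] rv [-0.1122 -0.516  -0.414 ] deg 38.4
move mm [-416.3 -129.8   76.1] rv [-0.1122 -0.516  -0.414 ] deg 38.4
pan [426.5 239.5  24. ] [ 0.5073 -0.3242  0.08  ]
penpot [0.3969 0.4046 0.1   ]
```

>>> arm_command --moves '[-60, -24, -10, -0.02, -0.08, -0.06, 0, -120, -48, -15, -0.04, -0.16, -0.13, 60, -180, -70, -15, -0.06, -0.26, -0.2, 120, -230, -90, -10, -0.07, -0.35, -0.28, 120, -280, -110, -5, -0.09, -0.42, -0.34, 120, -330, -130, -3, -0.11, -0.516, -0.414, 120, -376, -148, -1, -0.112, -0.516, -0.414, 120, -376, -148, -1, -0.112, -0.516, -0.414, 120, -376, -148, -1, -0.112, -0.516, -0.414, 120, -376, -148, -1, -0.112, -0.516, -0.414, 120]' --squeeze 40

```text
clock: 1.35
position: [0.5036, 0.1724, 0.2322]
tool_rot: [3.141, 0.524, 3.108]
contact_force: [0.6, 1.3, -0.2]
width: 0.0448
grip_force: 0.0
```

Run:
```python
from h import *
np.set_printoptions(precision=4,suppress=True)
p=np.load('p.npy')
goal(dp(p,0,0,.135),toolR(p));goal(dp(p,0,0,.046),toolR(p))
s=ctrl.get_state();print(s['clock'],s['q'],s['width'],s['contact_force'])
w=grab('wrist','w1.png')
print('bar top pred',proj(w,[dp(p,.034,0,.075),dp(p,.034,180,.075)]))
```

```text
move mm [ 0.1 -1.3  0.3] rv [0.0014 0.     0.0008] deg 0.1
move mm [ 0.1 -1.5 89.3] rv [0.0014 0.     0.0008] deg 0.1
1.35 [ 0.4686 -0.07   -0.5053  0.6665 -0.2423  0.444 ] 0.04480435123557142 [ 0.6341  1.318  -0.1871]
bar top pred [[271.2637 274.35  ]
 [271.1199 175.6555]]
```

View pics/w1.png

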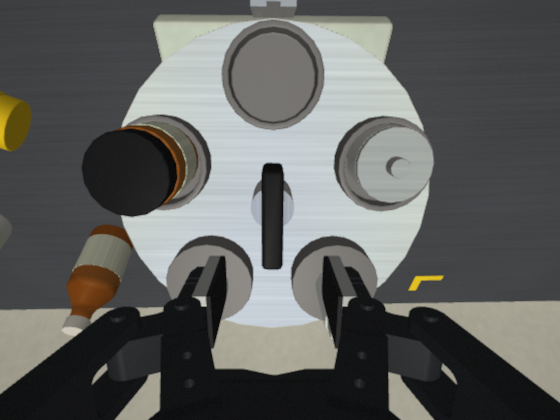

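The wrist view shows the bar from (272,163) to (272,269), the empty cradle at (273,75), the cap at (130,172) and the dish at (395,163). The fingers straddle the bar. I'll check the along-bar offset against other features.

Run:
```python
from h import *
np.set_printoptions(precision=1,suppress=True)
p=np.load('p.npy');w=load('w1.png')
E=proj(w,[dp(p,.135,a,0) for a in range(0,360,2)]);print(E.min(0),E.max(0))
E=proj(w,[dp(p,.092,180,.022)+ (dp(p,.037,a,0)-dp(p,0,0,0)) for a in range(0,360,2)]);print('empty rim',E.min(0),E.max(0))
print('bar low',proj(w,[dp(p,.034,0,.041),dp(p,.034,180,.041)]))
m=cv2.inRange(w['pixels'],(0,0,0),(60,60,60))[140:290,240:300]
c=max(cv2.findContours(m,0,1)[0],key=cv2.contourArea);print('bar bbox',cv2.boundingRect(c))
o,d=ray(w,280,210);print(o*1e3,d)
```

```text
[114.3  22.5] [429.3 329.9]
empty rim [220.2  24.5] [323.  134.4]
bar low [[271.6 253.3]
 [271.5 166.3]]
bar bbox (21, 24, 23, 105)
[368.1 177.5 318.1] [ 0.7 -0.  -0.7]
```

>>> arm_command --moves '[2, -1, 30, 0, 0, 0, 120, 2, -1, 60, 0, 0, 0, 120, 2, -1, 80, 0, 0, 0, 120, 2, -1, 88, 0, 0, 0, 120, 2, -1, 88, 0, 0, 0, 120, 2, -1, 88, 0, 0, 0, 230, 2, -1, 88, 0, 0, 0, 230, 2, -1, 88, 0, 0, 0, 230, 2, -1, 88, 0, 0, 0, 230, 2, -1, 88, 0, 0, 0, 230]' --squeeze 50

```text
clock: 2.65
position: [0.5464, 0.1697, 0.1562]
tool_rot: [3.139, 0.525, 3.106]
contact_force: [-6.3, 4.7, 5.6]
width: 0.0136
grip_force: 49.3
```

>>> arm_command --moves '[0, 0, 0, 0, 0, 0.03, 230, 0, 0, 0, 0, 0, 0.08, 230, 0, 0, 0, 0, 0, 0.14, 230, 0, 0, 0, 0, 0, 0.2, 230, 0, 0, 0, 0, 0, 0.26, 230, 0, 0, 0, 0, 0, 0.32, 230, 0, 0, 0, 0, 0, 0.38, 230, 0, 0, 0, 0, 0, 0.44, 230, 0, 0, 0, 0, 0, 0.5, 230, 0, 0, 0, 0, 0, 0.56, 230, 0, 0, 0, 0, 0, 0.61, 230, 0, 0, 0, 0, 0, 0.64, 230]'

```text
clock: 4.15
position: [0.5458, 0.1681, 0.1558]
tool_rot: [2.809, 0.413, 2.394]
contact_force: [-9.1, -5.3, 8.3]
width: 0.013
grip_force: 50.1
```

>>> arm_command --moves '[0, 0, 0, 0, 0, 0.03, 230, 0, 0, 0, 0, 0, 0.08, 230, 0, 0, 0, 0, 0, 0.14, 230, 0, 0, 0, 0, 0, 0.2, 230, 0, 0, 0, 0, 0, 0.26, 230, 0, 0, 0, 0, 0, 0.32, 230, 0, 0, 0, 0, 0, 0.38, 230, 0, 0, 0, 0, 0, 0.44, 230, 0, 0, 0, 0, 0, 0.5, 230, 0, 0, 0, 0, 0, 0.56, 230, 0, 0, 0, 0, 0, 0.6, 230, 0, 0, 0, 0, 0, 0.617, 230]'

```text
clock: 5.65
position: [0.5446, 0.1672, 0.1552]
tool_rot: [2.641, 0.156, 1.808]
contact_force: [-15.3, -8.1, 13.2]
width: 0.013
grip_force: 51.1
```

>>> arm_command --moves '[0, 0, 0, 0, 0, 0, 215, 0, 0, 0, 0, 0, 0, 190, 0, 0, 0, 0, 0, 0, 150, 0, 0, 0, 0, 0, 0, 120, 0, 0, 0, 0, 0, 0, 120, 0, 0, -25, 0, 0, 0, 120, 0, 0, -60, 0, 0, 0, 120, 0, 0, -95, 0, 0, 0, 120, 0, 0, -130, 0, 0, 0, 120, 0, 0, -130, 0, 0, 0, 120]'

```text
clock: 6.9
position: [0.4817, 0.1719, 0.2705]
tool_rot: [2.634, 0.153, 1.81]
contact_force: [0.0, -0.0, -1.2]
width: 0.045
grip_force: 0.0
```

Run:
```python
from h import *
np.set_printoptions(precision=4,suppress=True)
w=grab('wrist','w2.png');t=grab('top','t2.png')
s=ctrl.get_state();print(s['clock'],s['position'],s['q'],s['contact_force'])
a=cv2.resize(t['pixels'][150:280,170:310],None,fx=3,fy=3,interpolation=cv2.INTER_CUBIC)
b=cv2.resize(w['pixels'],(520,390))
cv2.imwrite('pics/c2.png',cv2.resize(np.hstack([b,cv2.resize(a,(420,390))]),(800,332)))
```

```text
7.0 [0.4813 0.1714 0.2675] [ 0.4936 -0.1273 -0.4597  0.7745 -0.2541  1.7249] [ 0.24   -0.9036 -0.5757]
```

View pics/c2.png

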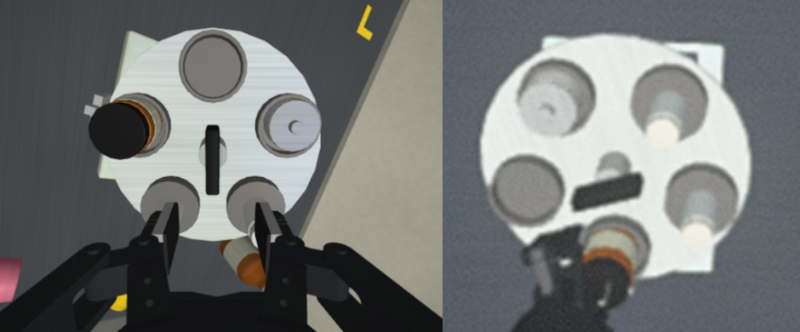

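The wrist view shows the jar at the pointer, with the cap at about (152,165) in full-size pixels. The dish is seated at (365,160) and the bar is straight. Next I measure the cap.

Run:
```python
from h import *
np.set_printoptions(precision=4,suppress=True)
p=np.load('p.npy');p[0]-=.002;np.save('p2.npy',p)
w=load('w2.png');n=-toolR(p)[:,2]*-1; ax=-toolR(p)[:,2]
m=cv2.inRange(w['pixels'],(0,0,0),(50,50,50))[110:220,95:200]
c=max(cv2.findContours(m,0,1)[0],key=cv2.contourArea);h=cv2.convexHull(c);e=cv2.fitEllipse(h);print(e,cv2.boundingRect(c))
u=np.array(e[0])+[95,110]
o,d=ray(w,*u)
for hh in(.081,.073):
  q=dp(p,0,0,hh);P=o+d*((q-o)@ax)/(d@ax)
  _,Rd=carT(*p);L=Rd.T@(P-q);print('cap in disc frame',L*1e3)
E=[dp(p,.092,180,.081)+(dp(p,.0265,a,0)-dp(p,0,0,0)) for a in range(0,360,5)]
E=proj(w,E);print('pred top bbox',E.min(0)-[95,110],E.max(0)-[95,110])
bb=proj(w,[dp(p,.034,-72,.075),dp(p,.034,108,.075)]);print('bar pred',bb)
m=cv2.inRange(w['pixels'],(0,0,0),(60,60,60))[140:265,240:300]
c=max(cv2.findContours(m,0,1)[0],key=cv2.contourArea);print('bar',cv2.boundingRect(c),cv2.minAreaRect(c))
```

```text
((55.04659652709961, 54.67155075073242), (71.07453918457031, 76.83200073242188), 105.9882583618164) (17, 19, 77, 72)
cap in disc frame [-93.537    6.3768  -0.    ]
cap in disc frame [-95.9455   4.2093   0.    ]
pred top bbox [18.6094 26.5939] [91.7626 98.2884]
bar pred [[270.553  248.6601]
 [270.1757 164.418 ]]
bar (20, 19, 18, 87) ((28.5, 62.0), (86.0, 17.0), 90.0)
```

Run:
```python
from h import *
p=np.load('p2.npy');o,Rd=carT(*p)
goal(o+Rd@np.array([-.0935,.0045,.12]),toolR(p))
```

```text
move mm [ 33.6 -87.8  55.9] rv [ 0.0015  0.     -1.2572] deg 72.0
```

>>> arm_command --moves '[4, -10, 0, 0, 0, -0.12, 60, 8, -20, 5, 0, 0, -0.27, 0, 12, -30, 10, 0, 0, -0.42, 0, 16, -42, 20, 0, 0, -0.57, 0, 20, -54, 30, 0, 0, -0.72, 0, 24, -66, 40, 0, 0, -0.87, 0, 28, -76, 48, 0, 0, -1.02, 0, 32, -84, 54, 0, 0, -1.15, 0, 33.6, -88, 56, 0, 0, -1.257, 0, 33.6, -88, 56, 0, 0, -1.257, 0, 33.6, -88, 56, 0, 0, -1.257, 0]'

```text
clock: 8.38
position: [0.4282, 0.1778, 0.1716]
tool_rot: [3.14, 0.523, 3.104]
contact_force: [-0.6, -0.7, 0.4]
width: 0.0855
grip_force: 0.0
```

Run:
```python
from h import *
p=np.load('p2.npy');o,Rd=carT(*p)
w=grab('wrist','w3.png')
goal(o+Rd@np.array([-.0935,.0045,.032]),toolR(p))
s=ctrl.get_state();print(s['clock'],s['position'],s['width'])
c=R.from_euler('xyz',s['tool_rot']).as_matrix();print('tcp ahead px',[proj(w,s['position']+c[:,2]*k)[0].round(0) for k in(0,.04,.08)])
```

```text
move mm [-0.2  0.2 87.8] rv [ 0.0003  0.0002 -0.0025] deg 0.1
8.425 [0.4282373  0.17786987 0.1718577 ] 0.08551512021243689
tcp ahead px [array([273., 272.]), array([273., 240.]), array([274., 218.])]
```

View pics/w3.png

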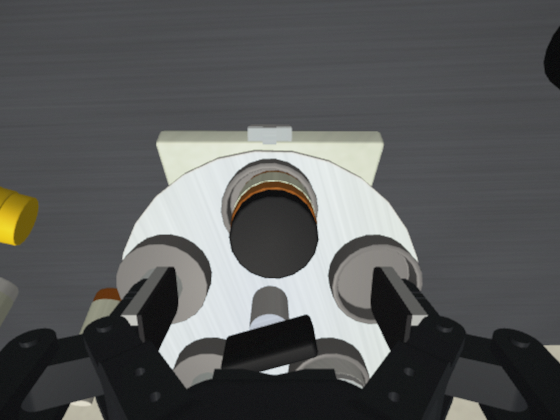

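The cap is centred at (274,234), in line with the tool's centre line (273-274), and sits about 3 mm further along tool +x. I'm descending.

>>> arm_command --moves '[3, 0, 25, 0, 0, 0, 0, 3, 0, 50, 0, 0, 0, 0, 3, 0, 72, 0, 0, 0, 0, 3, 0, 87, 0, 0, 0, 0, 3, 0, 87, 0, 0, 0, 0, 3, 0, 87, 0, 0, 0, 60, 3, 0, 87, 0, 0, 0, 100, 3, 0, 87, 0, 0, 0, 130, 3, 0, 87, 0, 0, 0, 130, 3, 0, 87, 0, 0, 0, 130, 3, 0, 87, 0, 0, 0, 130]' --squeeze 45

```text
clock: 9.8
position: [0.469, 0.1765, 0.0963]
tool_rot: [3.14, 0.526, 3.106]
contact_force: [-3.5, -2.2, 5.7]
width: 0.0547
grip_force: 46.0
```

>>> arm_command --moves '[0, 0, -5, 0, 0, 0, 130, 0, 0, -12, 0, 0, 0, 130, 0, 0, -20, 0, 0, 0, 130, 0, 0, -30, 0, 0, 0, 130, 0, 0, -42, 0, 0, 0, 130, 0, 0, -56, 0, 0, 0, 130, 0, 0, -72, 0, 0, 0, 130, 0, 0, -88, 0, 0, 0, 130, 0, 0, -104, 0, 0, 0, 130, 0, 0, -112, 0, 0, 0, 130, 0, 0, -112, 0, 0, 0, 130]'

```text
clock: 11.18
position: [0.413, 0.1788, 0.1929]
tool_rot: [3.14, 0.525, 3.106]
contact_force: [-0.3, -0.9, -2.3]
width: 0.0547
grip_force: 48.3
```

Run:
```python
from h import *
np.set_printoptions(precision=4,suppress=True)
s=ctrl.get_state();print(s['clock'],s['position'],s['q'],s['width'],s['contact_force'])
p=np.load('p2.npy')
def down(yaw): return R.from_euler('xyz',[np.pi,0,yaw]).as_matrix()
for a in (180,150,120):goal([.509,-.325,.26],down(np.radians(a)))
t=grab('top','t4.png');w=grab('wrist','w4.png')
g=cv2.cvtColor(t['pixels'],cv2.COLOR_BGR2HSV)
a=cv2.resize(t['pixels'][190:315,375:475],None,fx=4,fy=4,interpolation=cv2.INTER_CUBIC)
b=cv2.resize(w['pixels'],(400,300))
im=np.zeros((500,800,3),np.uint8);im[:,:400]=a;im[:300,400:]=b;cv2.imwrite('pics/c4.png',im)
```

```text
11.175 [0.413  0.1788 0.1929] [ 0.6161 -0.1704 -0.6895  0.6187 -0.3071  0.5828] 0.05472266251073019 [-0.3254 -0.9319 -2.33  ]
move mm [-132.  -500.1   -2.1] rv [-0.0072  0.5251 -0.0339] deg 30.1
move mm [-132.  -500.1   -2.1] rv [0.1302 0.514  0.4776] deg 40.9
move mm [-132.  -500.1   -2.1] rv [0.2673 0.4781 0.9883] deg 64.7
```

View pics/c4.png

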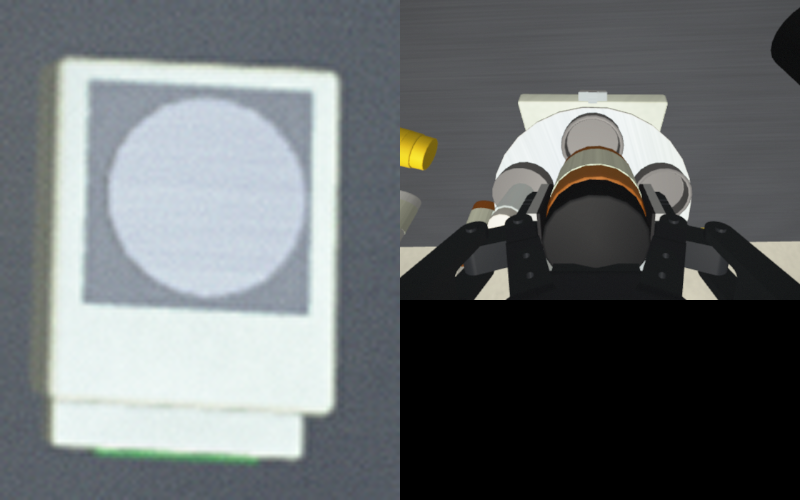

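The jar is held and the cradle at the pointer is empty. The pan circle is centred at about (426.3,238.9) px, world (0.509,-0.324). I'll lift, then move across while straightening.

>>> arm_command --moves '[-8, 0, -14, 0, 0, 0, 130, -20, 0, -35, 0, 0, 0, 130, -30, -10, -52, 0, 0, 0, 130, -36, -35, -52, 0, 0.02, 0, 130, -42, -70, -50, 0, 0.06, 0, 130, -50, -110, -46, 0, 0.12, -0.005, 130, -58, -150, -42, 0, 0.18, -0.01, 130, -68, -195, -36, 0, 0.24, -0.015, 130, -78, -240, -30, 0, 0.3, -0.02, 130, -88, -285, -25, 0, 0.36, -0.025, 130, -98, -330, -20, 0, 0.41, -0.03, 130, -105, -365, -15, 0, 0.45, -0.034, 130]'

```text
clock: 12.78
position: [0.4842, -0.1917, 0.2564]
tool_rot: [-3.133, 0.072, 3.138]
contact_force: [0.1, -0.1, -2.6]
width: 0.055
grip_force: 48.4
```

Run:
```python
from h import *
s=ctrl.get_state();print(s['clock'],s['position'],s['q'],s['width'],s['contact_force'])
goal([.509,-.324,.2],R.from_euler('xyz',[np.pi,0,np.pi]).as_matrix())
```

```text
12.775 [ 0.48417699 -0.19171357  0.25644127] [-0.38799417  0.17015474 -0.04033385  1.2904505   0.01863342 -0.38390445] 0.054970612118256164 [ 0.05391566 -0.06971302 -2.61040531]
move mm [ -21.1 -131.7   59.3] rv [-0.009   0.0717 -0.0034] deg 4.1
```

>>> arm_command --moves '[-6, -35, 10, -0.004, 0.03, 0, 130, -12, -75, 25, -0.008, 0.05, 0, 130, -18, -110, 40, -0.009, 0.07, -0.003, 130, -21, -128, 52, -0.009, 0.072, -0.003, 130, -21, -132, 59, -0.009, 0.072, -0.003, 130, -21, -132, 59, -0.009, 0.072, -0.003, 130, -21, -132, 59, -0.009, 0.072, -0.003, 130]'

```text
clock: 13.65
position: [0.5087, -0.321, 0.2022]
tool_rot: [-3.141, 0.003, -3.14]
contact_force: [-0.4, 0.7, -1.5]
width: 0.0551
grip_force: 48.4
```

Run:
```python
from h import *
np.set_printoptions(precision=4,suppress=True)
s=ctrl.get_state();print(s['clock'],s['position'],s['tool_rot'],s['width'],s['contact_force'])
goal([.509,-.324,.116],R.from_euler('xyz',[np.pi,0,np.pi]).as_matrix())
S=grab('scene','s5.png');w=grab('wrist','w5.png')
u=proj(S,s['position'])[0].astype(int);print(u)
a=S['pixels'][max(u[1]-60,0):u[1]+90,max(u[0]-100,0):u[0]+100]
a=cv2.resize(a,(400,300),interpolation=cv2.INTER_CUBIC)
cv2.imwrite('pics/c5.png',np.hstack([a,cv2.resize(w['pixels'],(400,300))]))
```

```text
13.65 [ 0.5087 -0.321   0.2022] [-3.1411  0.0028 -3.1399] 0.05508729846500019 [-0.3959  0.7329 -1.4716]
move mm [-0.1 -3.  86.2] rv [-0.0005  0.0028  0.0017] deg 0.2
[183 123]
```

View pics/c5.png

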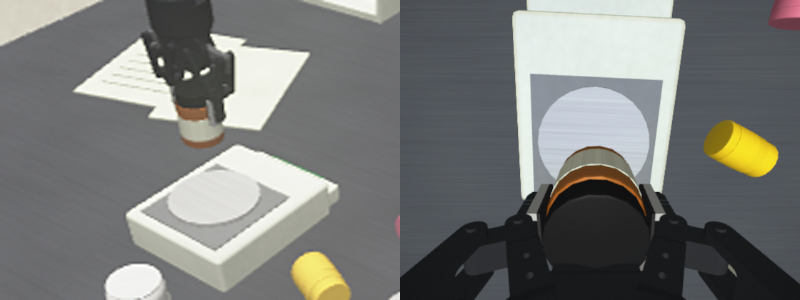

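>>> arm_command --moves '[0, -2, 20, 0, 0.003, 0.002, 130, 0, -3, 45, 0, 0.003, 0.002, 130, 0, -3, 65, 0, 0.003, 0.002, 130, 0, -3, 80, 0, 0.003, 0.002, 130, 0, -3, 86, 0, 0.003, 0.002, 130, 0, -3, 88, 0, 0.003, 0.002, 130, 0, -3, 89, 0, 0.003, 0.002, 130, 0, -3, 90, 0, 0.003, 0.002, 130, 0, -3, 90, 0, 0.003, 0.002, 130]'

```text
clock: 14.88
position: [0.5089, -0.325, 0.1116]
tool_rot: [-3.141, -0.001, 3.14]
contact_force: [-0.6, 0.5, -2.0]
width: 0.055
grip_force: 48.4
```

Run:
```python
from h import *
np.set_printoptions(precision=4,suppress=True)
s=ctrl.get_state();print(s['clock'],s['position'],s['tool_rot'],s['contact_force'],s['wrist_torque'])
w=grab('wrist');T=lambda P:proj(w,[P+np.array([.065*np.cos(a),.065*np.sin(a),0]) for a in np.linspace(0,6.28,90)])
E=T(np.array([.509,-.324,.08]));print('pan pred',E.min(0),E.max(0))
g=cv2.cvtColor(w['pixels'],cv2.COLOR_BGR2GRAY);E=E[np.argmin(E[:,1])];print(E)
x=int(E[0]);print('col',np.diff(g[0:260,x].astype(int)).tolist().__len__(),[(v,int(k)) for v,k in enumerate(np.diff(g[:300,x].astype(int))) if abs(k)>12])
```

```text
14.875 [ 0.5089 -0.325   0.1116] [-3.1412 -0.0008  3.1404] [-0.6394  0.4529 -1.9756] [ 0.0292 -0.0086 -0.0053]
pan pred [159.9289 126.8868] [390.3092 341.0796]
[279.6434 126.8868]
col 259 [(106, -24), (107, -40), (108, -21), (128, 41), (129, 20), (202, -16), (203, -54), (204, -51), (207, 36), (208, 16), (228, 72), (229, -14), (230, -80), (231, -32), (245, 15), (246, 40), (247, 14), (250, -41), (251, -68), (272, 27)]
```

>>> arm_command --moves '[0, 0, 1, 0, 0, 0, 130, 0, 0, 2, 0, 0, 0, 130, 0, 0, 2.5, 0, 0, 0, 130, 0, 0, 2.5, 0, 0, 0, 130]'

```text
clock: 15.42
position: [0.5087, -0.3249, 0.1088]
tool_rot: [-3.141, -0.001, 3.14]
contact_force: [0.2, -0.6, -1.8]
width: 0.0549
grip_force: 48.4
```

>>> arm_command --moves '[0, 0, 0.5, 0, 0, 0, 130, 0, 0, 1, 0, 0, 0, 130, 0, 0, 1.5, 0, 0, 0, 130, 0, 0, 1.5, 0, 0, 0, 130]'

```text
clock: 15.92
position: [0.5087, -0.3249, 0.1073]
tool_rot: [-3.141, -0.001, 3.14]
contact_force: [-0.0, -0.4, -3.8]
width: 0.0546
grip_force: 48.4
```

>>> arm_command --moves '[0, 0, 0.5, 0, 0, 0, 130, 0, 0, 1, 0, 0, 0, 130, 0, 0, 1.5, 0, 0, 0, 130, 0, 0, 1.5, 0, 0, 0, 130]'

```text
clock: 16.42
position: [0.5088, -0.3249, 0.107]
tool_rot: [-3.141, -0.0, 3.14]
contact_force: [-3.2, 1.4, 8.8]
width: 0.0551
grip_force: 49.7
```

It has made contact, so I'm releasing slowly and backing straight up.

>>> arm_command --moves '[0, 0, -0.5, 0, 0, 0, 110, 0, 0, -0.5, 0, 0, 0, 80, 0, 0, -0.5, 0, 0, 0, 50, 0, 0, -0.5, 0, 0, 0, 20, 0, 0, -0.5, 0, 0, 0, 0, 0, 0, -0.5, 0, 0, 0, 0, 0, 0, -10, 0, 0, 0, 0, 0, 0, -30, 0, 0, 0, 0, 0, 0, -60, 0, 0, 0, 0, 0, 0, -95, 0, 0, 0, 0, 0, 0, -130, 0, 0, 0, 0, 0, 0, -130, 0, 0, 0, 0]'

```text
clock: 17.92
position: [0.5101, -0.3256, 0.2395]
tool_rot: [-3.138, 0.004, 3.14]
contact_force: [0.5, -0.1, -0.5]
width: 0.0857
grip_force: 0.0
```

>>> arm_command --moves '[30, 0, -10, 0, 0, 0, 0, 80, 0, -20, 0, 0, 0, 0, 130, 0, -20, 0, 0, 0, 0, 150, 0, -20, 0, 0, 0, 0, 150, 0, -20, 0, 0, 0, 0]'

```text
clock: 18.55
position: [0.3581, -0.3247, 0.2562]
tool_rot: [-3.141, -0.001, 3.139]
contact_force: [0.8, -0.2, -0.3]
width: 0.0853
grip_force: 0.0
```

Run:
```python
from h import *
s=ctrl.get_state();print(s['clock'],s['position'],s['contact_force'])
t=grab('top','t6.png');S=grab('scene','s6.png')
print(proj(t,[.509,-.324,.155]),proj(t,[.509,-.324,.08]))
m=cv2.inRange(t['pixels'],(0,0,0),(60,60,60))[215:265,405:450]
c=max(cv2.findContours(m,0,1)[0],key=cv2.contourArea);e=cv2.fitEllipse(c);u=np.array(e[0])+[405,215];print(u,e[1],onz(t,*u,.155))
a=cv2.resize(t['pixels'][120:310,170:470],(480,304),interpolation=cv2.INTER_CUBIC)
b=cv2.resize(S['pixels'][110:320,120:420],(426,304))[:,:320]
cv2.imwrite('pics/c6.png',np.hstack([a,b]))
```

```text
18.55 [ 0.35811981 -0.3247228   0.25620405] [ 0.81079173 -0.17499037 -0.29502014]
[[437.4767225 238.5927658]] [[426.4184046 238.8413632]]Traceback (most recent call last):
  File "<stdin>", line 6, in <module>
cv2.error: OpenCV(4.12.0) /io/opencv/modules/imgproc/src/shapedescr.cpp:361: error: (-201:Incorrect size of input array) There should be at least 5 points to fit the ellipse in function 'fitEllipseNoDirect'
```

Run:
```python
from h import *
t=load('t6.png');S=load('s6.png')
a=cv2.resize(t['pixels'][120:310,170:470],(480,304),interpolation=cv2.INTER_CUBIC)
b=cv2.resize(S['pixels'][110:320,120:420],(426,304))[:,:320]
cv2.imwrite('pics/c6.png',np.hstack([a,b]))
m=cv2.inRange(t['pixels'],(0,0,0),(75,75,75))[215:265,415:460]
c=max(cv2.findContours(m,0,1)[0],key=cv2.contourArea);print(cv2.boundingRect(c));u=np.array(cv2.minEnclosingCircle(c)[0])+[415,215];print(u,onz(t,*u,.155))
```

```text
(11, 15, 22, 18)
[436.4285717 238.       ] [ 0.51041563 -0.32148605  0.155     ]
```

View pics/c6.png

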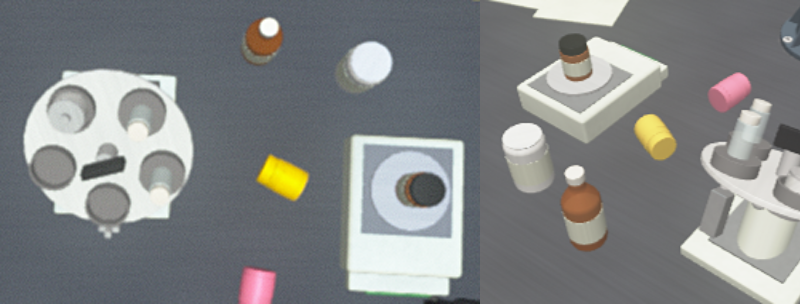

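The picture shows the jar upright at mid-pan, with the cap at (436.4,238) px, world (0.510,-0.321). The empty cradle is at the pointer, the dish is in its cradle, and the tin and bottle are standing. The pen pot is outside this crop, and the arm only passed well above it. I'm handing in the job.

```bash
python3 -c "
from plant import ctrl
print(ctrl.finish_job())"
```

```text
the job is handed in; nothing more can be done
None
```

I handed in the job at about 18.6 s: the carousel is clicked one step round, the jar stands upright within about 3 mm of the pan's centre, and the dish, tin and bottle look undisturbed; I did not re-check the pen pot in the final picture.

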